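# Lock the rotary stage with its slide bar

## Robot

A 6-joint arm with a two-finger parallel gripper is mounted at the origin on the work surface; the furniture and walls round the work are solid. World frame = base frame: x ahead of the robot, y to its left, z up, the work surface at z = 0. Lengths are in mm, angles in rad, forces in N, time in s.
With the tool pointing down it reaches from about 275 to 750 mm from the base axis. Payload 10.2 kg.
Tool frame: the origin (TCP) lies on the centre line of the jaws, within the pads' length; the fingertips stand 8 mm ahead of it and the grasp point (between the pads) lies 11 mm behind it; x points along the fingers, y is the direction in which the jaws open and shut, and the axes are right-handed (so a half turn about x gives the same grasp; the last joint's range is limited). The gripper opens to 85 mm and grips with 20 to 120 N. Pads are 22 mm wide; open, the fingers measure 114 mm over their backs; the gripper's body (76 mm by 85 mm) begins 54 mm behind the grasp point. The pads swing forward as they close: fully open they stand 13 mm farther back than shut.
Start: joints at [-1.327, 0.313, 1.498, -0, 1.331, -0.223], TCP at [236.255, -468.844, 239.294] pointing down, gripper open.
Joint ranges: [-2.94, 2.94], [-0.97, 2.17], [0.19, 2.56], [-1.23, 4.37], [0.02, 3.11], [-2.88, 2.88]. Speed limits (rad/s): [2.39, 2.39, 3.01, 3.14, 3.14, 3.14].

## Interface

Orientations are given as a unit quaternion [w, x, y, z].
In Python, from rig import ctrl, vision, workorder gives the robot as it stands. The module is installed in compiled form; this text tells all that it offers.
- The arm moves only by the shell command python3 -m jog 'ROWS' [OPENING] [FORCE]. ROWS is JSON, a list that holds one entry, the list of rows, each a list of 6 numbers: the shift along the tool's x, y, z in m, then the turn, a rotation vector about the tool's x, y, z in rad. A call has 1 to 12 rows; each row shifts and turns the commanded pose from where the row before left it, along the tool's axes as they then stand; what a row does not reach is not made up. A row lasts 1/8 s, in which the tool goes at most 62.5 mm and 10.7 degrees, less where a joint would pass 70% of its speed; a pose out of reach is approached as far as the arm can. A call is refused whole if a number of a shift passes 0.0625 or a number of a turn 0.188, either way. A call with a gripper value outside its range is refused whole. OPENING is the closure in counts, from 0 (fully open) to 255 (shut), set as the call begins (- or left out, the last holds). The fingers move at their own pace and stop on an object; FORCE is the grip in N (left out, the last holds). Time passes only in rows, so rows that do not move let the fingers close. It gives the time, the measured TCP pose, the force and the opening at its end, in the units of the state.
- ctrl.sense(): the state, without advancing time (a new reading comes with each control period).
- vision.capture(name): name is "scene" or "top"; returns a dict with "image" (400x640x3 uint8, red, green, blue), "mtx" (3x3 intrinsics, pixels), "k1" (the pictures are not rectified: a ray, as slopes to the right and down, at radius r is drawn at 1 + k1 r^2 times it, then the intrinsics apply), "R" (3x3) and "t" (3): a world point X has camera coordinates R X + t. Camera axes: x right, y down, z forward; pixel columns grow to the right and rows downward; lengths in mm; the calibration is good to about 2 mm. A picture is of the moment at which its call begins. There is no depth.
- workorder.finish_job(): hands the job in, once; it reports no verdict.
The state is a dict: "time_s": time; "joints": joint angles; "dq": joint speeds; "tau": joint torques, N m; "eef_pos": TCP position; "ee_rot": TCP orientation; "force": force on the tool from outside, world axes, zero at the start; "wrist_torque": the same for the moment, N m; "grip_width": opening from 0.0 (shut) to 1.0 (fully open).
Only numpy, scipy, OpenCV 4.12 (cv2) and the standard library are available. Lean on these libraries where they do the work, as an engineer would, in place of code of your own. Each camera call takes 0.05 s, during which the arm holds its last target.

## Task

Lock the small rotary stage for transport: push its slotted disc round by one of the two upright pins until the slot lines up with the slide bar, then push the bar by its upright tab through the slot until it is fully home, the tab against the bridge. Only push with the fingers: nothing is to be lifted, and the vial, the post and the black bottle beside the stage stay where they stand.

Things in the scene. Friction and masses are not known exactly. Their poses are not given: they have to be found in the camera images.
- lock_base: aluminium base plate 224 x 90 x 12 mm, fixed to the table, with the stage and the bar's guides on its middle line. Origin: centre of its underside. Its +x axis (along the 224 mm) is the direction in which the bar is pushed; z up. Two low rails beside the bar (|y| 8 to 16 mm, top 22 mm above the table) run from x = -108 to 0 mm; the disc's axis is at x = +56 mm, y = 0
- bridge_face (a point): middle of the upper edge of the rear face of the bridge over the bar: at x = 0, y = 0 of the base plate, 40 mm above the table; axes as the base plate's. The bar's tab stops against this face. The bridge is 44 mm wide and reaches 22 mm on in +x
- keeper (a point): top centre of the keeper beyond the disc that receives the bar's nose: at x = +99 mm of the base plate, 32 mm above the table, 18 mm long (x), 40 mm wide
- disc_part (a joint): turn of the slotted disc about its vertical axis, rad, counter-clockwise from above positive, stops at -0.35 and 3.49. The slot runs straight across the disc: it lines up with the bar at 0 and just as well at 3.14. The disc stays where it is left (stiff: about 2.5 N at a pin)
- disc_axis (a point): point on the disc's axis at its top face, 34 mm above the table. Dark steel disc 60 mm across, slot 18 mm wide, open at both ends and at the top. The point's axes turn with the disc: its x runs along the slot, its y to pin a
- pin_a (a point): top of one of the disc's two upright pins (10 mm thick, 44 mm tall, 34 to 78 mm above the table), 22 mm from the axis at right angles to the slot (disc +y)
- pin_b (a point): top of the other upright pin, equal to the first and opposite to it (disc -y)
- lock_bar: steel slide bar 14 mm wide, 12 mm high, round nose, loose in its guides; it enters the disc only where the slot faces it. Origin: underside of the bar below its tab's front face; +x along the bar to the nose, 105 mm ahead. At the start the origin is at x = -93 to -85 mm of the base plate, fully home at x = 0 with the nose in the keeper. It slides with under 2 N
- tab_face (a point): centre of the rear face of the bar's upright tab (36 mm wide, 12 mm thick, 25 to 66 mm above the table), 48 mm above the table: push here towards +x of the base plate
- upright_rail: fixed upright rail, 22 mm across and 330 mm tall, right of the stage: keep clear. Origin: centre of its foot. Behind and right of it stands a stack of grey boxes 325 mm tall (x over 0.53 m, y from -0.33 to -0.08 m); left and behind the stage a wall cabinet overhangs (x over 0.5 m, y over 0.2 m, above z = 0.36 m): carry the arm round these
- vial_mid (a point): centre, half-way up, of a bystander standing beside the base plate: glass vial with a white screw cap, 27 mm across, 52 mm tall; to be left alone
- post_mid (a point): centre, half-way up, of a bystander standing beside the base plate: short steel pedestal post on a 31 mm flange, 62 mm tall; to be left alone
- black_bottle_mid (a point): centre, half-way up, of a bystander standing beside the base plate: small black dropper bottle, 38 mm across, 90 mm tall; to be left alone

How it is judged:
By the outcome, as a careful person would: the job done as asked, in the order asked, and still so for the second after the job is handed in, with the robot touching nothing.
It also fails if it takes over 56 s, if anything falls off the work surface, if the arm or the gripper's body presses on something with over 40 N, if the wrist force passes 120 N, or if a joint passes its speed limit or range.

## Working session

There is one attempt and no reset: what is moved stays moved. The work goes in short steps, Python scripts to look and compute and a shell command to move; the robot and the scene stay as the last step left them, time stands still between calls to the robot, and variables do not carry over. Pictures are saved under pics/ and viewed, and the job is handed in when it is done.

```bash
mkdir -p pics; ls; python3 - <<'E'
from rig import ctrl, vision
import cv2
s=ctrl.sense()
for k,v in s.items(): print(k,v)
for n in("scene","top"):
    c=vision.capture(n); cv2.imwrite(f"pics/{n}0.png",c["image"][:,:,::-1])
    print(n,c["mtx"],c["k1"],c["R"],c["t"])
E
```

```text
pics
time_s 0.0
joints [-1.32736281e+00  3.13458923e-01  1.49845277e+00 -4.87759581e-05
  1.33102641e+00 -2.23385879e-01]
dq [-0.00050907  0.00102824 -0.00100393  0.00028983  0.00067494 -0.00012087]
tau [ 5.30848902e-04 -4.12263572e+01 -2.59740901e+01 -2.17448055e-04
  4.09340937e-03 -2.90463606e-05]
eef_pos [ 236.19577474 -468.57467951  238.72461107]
ee_rot [-0.1630795  -0.68790983 -0.16403049  0.68795286]
force [ 0.03636489 -0.08745802 -0.78218845]
wrist_torque [0.00520824 0.03642199 0.03246705]
grip_width 0.9977802543354376
scene [[401.46509233   0.         313.85404182]
 [  0.         401.46509233 196.24987863]
 [  0.           0.           1.        ]] -0.009026317312375225 [[-0.78768142 -0.61589442 -0.01523332]
 [-0.4425294   0.58281782 -0.68153585]
 [ 0.42863237 -0.53009193 -0.73162616]] [415.51811437 278.51524813 711.66146675]
top [[360.83507434   0.         319.88039813]
 [  0.         360.83507434 192.55361825]
 [  0.           0.           1.        ]] 0.0034612596022961465 [[-0.01637799 -0.99978536 -0.01268864]
 [-0.99613972  0.01741021 -0.08603807]
 [ 0.08624051  0.01123053 -0.99621105]] [ 62.90495616 505.41195854 883.31306391]
```

View pics/scene0.png

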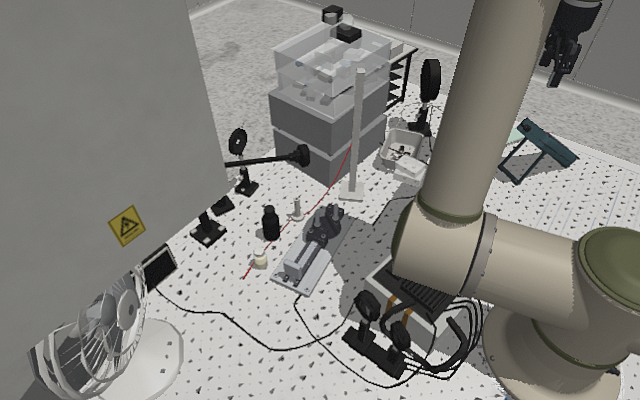

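View pics/top0.png

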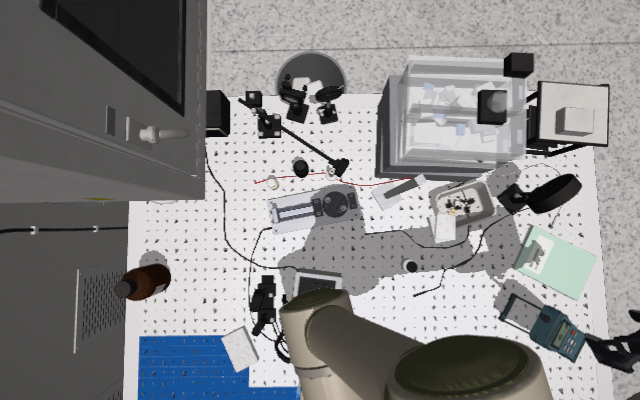

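The scene view shows the stage at about (315,245). The top view shows it from (268,212) to (362,200), with the disc at (334,204). I'll enlarge both.

```bash
python3 - <<'E'
import cv2
t=cv2.imread("pics/top0.png"); s=cv2.imread("pics/scene0.png")
cv2.imwrite("pics/top0z.png",cv2.resize(t[150:250,250:383],None,fx=6,fy=6,interpolation=cv2.INTER_CUBIC))
cv2.imwrite("pics/scene0z.png",cv2.resize(s[180:300,230:390],None,fx=5,fy=5,interpolation=cv2.INTER_CUBIC))
E
```

```text
(no output)
```

View pics/top0z.png

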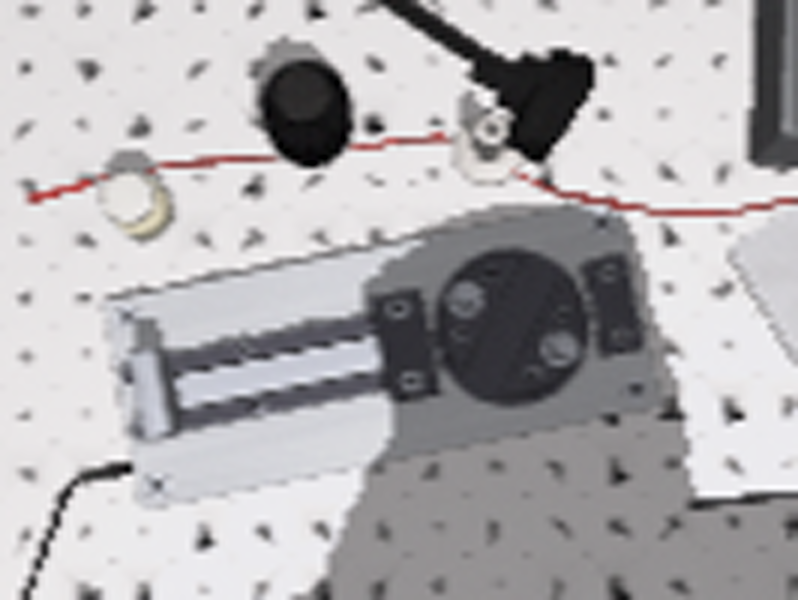

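View pics/scene0z.png

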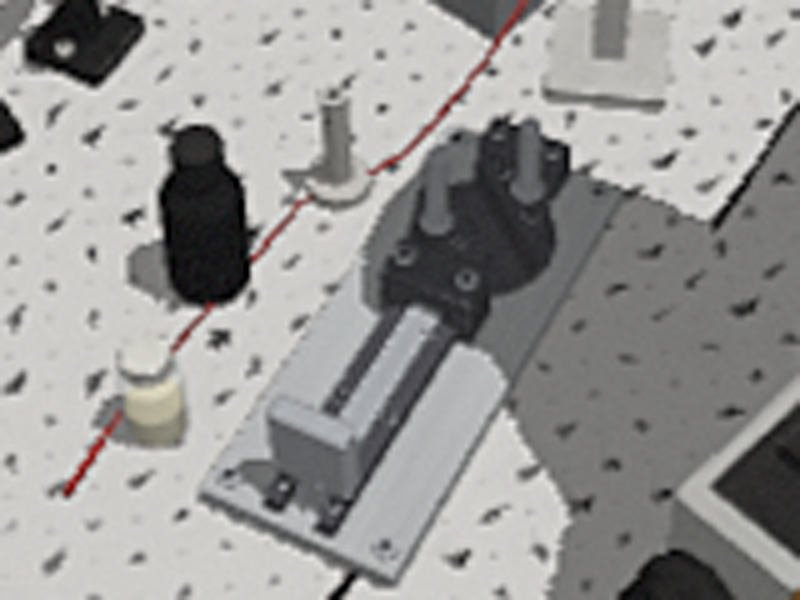

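```bash
cat > h.py <<'E'
import numpy as np, cv2
from rig import ctrl, vision
def prep(c):
    return c
def ray(c,u,v):
    K=c["mtx"];d=np.array([c["k1"],0,0,0,0.])
    # model: distorted = r*(1+k1 r^2) -> opencv k1
    p=cv2.undistortPoints(np.array([[[u,v]]],float),K,d)[0,0]
    R=np.array(c["R"]);t=np.array(c["t"])
    return -R.T@t, R.T@np.array([p[0],p[1],1.])
def onz(c,u,v,z):
    o,d=ray(c,u,v); return o+d*(z-o[2])/d[2]
def proj(c,X):
    return cv2.projectPoints(np.array(X,float).reshape(-1,3),cv2.Rodrigues(np.array(c["R"]))[0],np.array(c["t"],float),c["mtx"],np.array([c["k1"],0,0,0,0.]))[0][:,0]
def tri(c1,p1,c2,p2):
    o1,d1=ray(c1,*p1);o2,d2=ray(c2,*p2)
    d1/=np.linalg.norm(d1);d2/=np.linalg.norm(d2)
    A=np.stack([d1,-d2],1);s=np.linalg.lstsq(A,o2-o1,rcond=None)[0]
    a=o1+s[0]*d1;b=o2+s[1]*d2
    return (a+b)/2,np.linalg.norm(a-b)
E
python3 - <<'E'
from h import *
np.set_printoptions(precision=1,suppress=True)
T=vision.capture("top");S=vision.capture("scene")
zt=lambda u,v:((u+.5)/6-.5+250,(v+.5)/6-.5+150)
zs=lambda u,v:((u+.5)/5-.5+230,(v+.5)/5-.5+180)
print("cam",ray(T,0,0)[0],ray(S,0,0)[0])
P={"disc":(513,327,34),"pin1":(467,299,78),"pin2":(562,348,78),"br1":(398,309,40),"br2":(411,380,40),"k1":(609,272,32),"k2":(621,335,32),
"tabRL":(135,350,66),"tabRR":(150,437,66),"tabFL":(157,345,66),"tabFR":(174,432,66),"plL":(107,300,12),"plR":(148,508,12),"vialtop":(127,193,52),"bottletop":(302,92,90),"posttop":(492,128,62),
"plscrL":(125,316,12),"plscrR":(156,486,12),"plscrFL":(601,221,12),"plscrFR":(637,388,12)}
for k,(u,v,z) in P.items(): print(k,onz(T,*zt(u,v),z))
print("tri pinA",tri(T,zt(467,299),S,zs(438,158)),"pinB",tri(T,zt(562,348),S,zs(530,126)))
print("tri tabRL",tri(T,zt(135,350),S,zs(270,405)),"tabRR",tri(T,zt(150,437),S,zs(350,445)))
print("bottletop",tri(T,zt(302,92),S,zs(200,135)),"vial",tri(T,zt(127,193),S,zs(146,357)))
E
```

```text
cam [428.3  44.2 924.2] [145.5 470.8 716.8]
disc [476.2  17.2  34. ]
pin1 [485.1  36.3  78. ]
pin2 [465.3  -0.5  78. ]
br1 [484.   64.2  40. ]
br2 [454.9  59.4  40. ]
k1 [498.3 -23.   32. ]
k2 [472.2 -27.3  32. ]
tabRL [467.9 168.3  66. ]
tabRR [433.3 162.5  66. ]
tabFL [469.7 159.6  66. ]
tabFR [435.2 153.   66. ]
plL [491.7 187.9  12. ]
plR [404. 171.  12.]
vialtop [532.3 173.3  52. ]
bottletop [566.2  99.2  90. ]
posttop [554.8  24.8  62. ]
plscrL [484.8 180.3  12. ]
plscrR [413.1 167.6  12. ]
plscrFL [521.6 -21.6  12. ]
plscrFR [450.8 -35.1  12. ]
tri pinA (array([486.2,  37.1,  78.5]), np.float64(2.8958092320808393)) pinB (array([466. ,   0.1,  79.5]), np.float64(1.9122594626650546))
tri tabRL (array([468.1, 168.5,  66.6]), np.float64(0.7411716333694867)) tabRR (array([433.4, 162.8,  64.4]), np.float64(0.0838584211065051))
bottletop (array([565.3,  98.7,  94.6]), np.float64(0.43130593377427656)) vial (array([532.5, 173.6,  48.8]), np.float64(0.43680761449176264))
```

```bash
python3 - <<'E'
from h import *
from scipy.spatial.transform import Rotation as Ro
np.set_printoptions(precision=3,suppress=True)
T=vision.capture("top");S=vision.capture("scene")
s=ctrl.sense();q=s["ee_rot"];M=Ro.from_quat([q[1],q[2],q[3],q[0]]).as_matrix();print(M)
ex=np.array([.180,-.984]);ey=np.array([.984,.18])
yaw=lambda v:np.degrees(np.arctan2(v[1],v[0]))
print("tool y yaw",yaw(M[:,1]),"z yaw",yaw(M[:,2]),"base x yaw",yaw(ex),s["joints"])
print("rail foot", onz(S,350,196,0),"top",tri(T,(421,180),S,(361,70)))
c=np.array([467.6,72.8])
for n,p in {"bottle":(566,99),"vial":(532,173),"post":(554.8,24.8),"pin1":(486,37),"pin2":(466,0),"br":(469.5,61.8),"tabmidrear":(450.6,165.4),"keep":(485.2,-25.1)}.items():
  d=np.array(p)-c;print(n,d@ex,d@ey)
E
```

```text
[[-0.     0.45  -0.893]
 [ 0.    -0.893 -0.45 ]
 [-1.    -0.    -0.   ]]
tool y yaw -63.255410861643945 z yaw -153.25541305337714 base x yaw -79.63367739654952 [-1.327  0.313  1.498  0.     1.331 -0.223]
rail foot [ 495.79  -102.472   -0.   ] top (array([ 498.728, -115.728,  330.11 ]), np.float64(2.6187548357090122))
bottle -8.068800000000007 101.54159999999997
vial -87.0048 81.40559999999998
post 62.92799999999998 77.16479999999993
pin1 38.539199999999994 11.661599999999979
pin2 71.34719999999999 -14.678400000000021
br 11.165999999999995 -0.11040000000002242
tabmidrear -94.17840000000001 -0.060000000000000615
keep 99.5016 -0.30360000000003545
```

```bash
python3 - <<'E'
import cv2
s=cv2.imread("pics/scene0.png");t=cv2.imread("pics/top0.png")
import numpy as np
a=cv2.resize(s[50:210,300:400],None,fx=3.7,fy=3.7);b=cv2.resize(t[150:250,340:440],None,fx=4,fy=4)
o=np.zeros((600,790,3),np.uint8);o[:a.shape[0],:a.shape[1]]=a;o[:400,380:780]=b
cv2.imwrite("pics/rail.png",o)
E
```

```text
(no output)
```

View pics/rail.png

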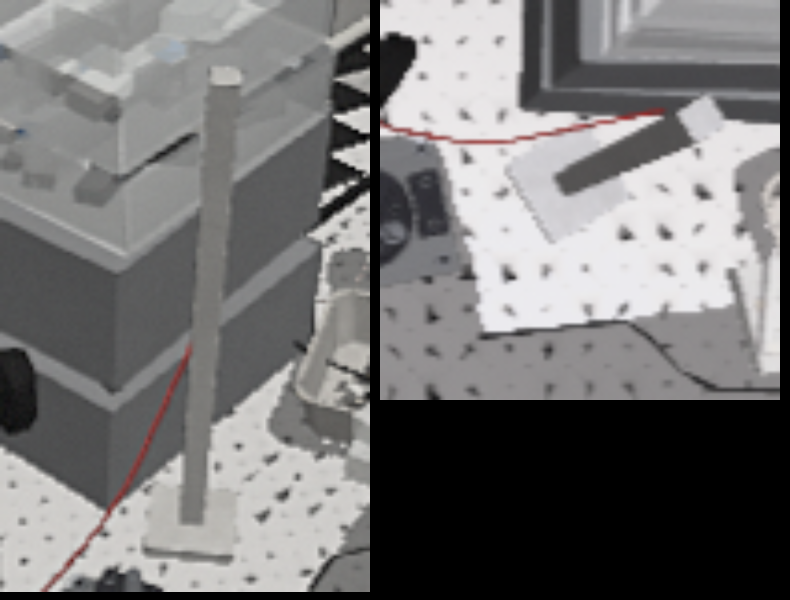

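```bash
cat >> h.py <<'E'
from scipy.spatial.transform import Rotation as Ro
C=np.array([467.6,72.8]);EX=np.array([.1799,-.9837]);EY=np.array([.9837,.1799])
def b2w(x,y): return C+x*EX+y*EY
def w2b(p): d=np.array(p[:2])-C; return np.array([d@EX,d@EY])
def plan(wps,step=55,yawstep=9):
    "wps: (x,y,z,toolY_yaw_deg) world"
    s=ctrl.sense();q=s["ee_rot"];M=Ro.from_quat([q[1],q[2],q[3],q[0]]).as_matrix()
    p=np.array(s["eef_pos"]);a=np.degrees(np.arctan2(M[1,1],M[0,1]))
    for w in wps:
        d=np.array(w[:3])-p;da=w[3]-a
        n=max(1,int(np.ceil(max(np.linalg.norm(d)/step,abs(da)/yawstep))))
        out=[]
        for i in range(n):
            r=np.radians(a);y=np.array([np.cos(r),np.sin(r),0]);z=np.array([np.sin(r),-np.cos(r),0])
            dd=d/n/1000
            out.append([round(-dd[2],4),round(dd@y,4),round(dd@z,4),round(-np.radians(da/n),4),0,0]);a+=da/n
        p=np.array(w[:3]);print(n,str(out).replace(" ",""))
E
python3 - <<'E'
from h import *
T=vision.capture("top");S=vision.capture("scene")
print(tri(T,(341,166),S,(300,155)), ctrl.sense()["time_s"])
s=b2w(28-11-15,18)
print(s)
plan([(350,-150,220,-30),(s[0]-30,s[1],150,10.37),(s[0],s[1],58,10.37)])
E
```

```text
(array([549.18619078,   9.19498625, 181.6542377 ]), np.float64(4.880689300241599)) 0.4
[485.6664  74.0708]
7 [[np.float64(0.0027),np.float64(-0.0334),np.float64(-0.035),np.float64(-0.0829),0,0],[np.float64(0.0027),np.float64(-0.0303),np.float64(-0.0377),np.float64(-0.0829),0,0],[np.float64(0.0027),np.float64(-0.0271),np.float64(-0.04),np.float64(-0.0829),0,0],[np.float64(0.0027),np.float64(-0.0237),np.float64(-0.0421),np.float64(-0.0829),0,0],[np.float64(0.0027),np.float64(-0.0201),np.float64(-0.044),np.float64(-0.0829),0,0],[np.float64(0.0027),np.float64(-0.0164),np.float64(-0.0455),np.float64(-0.0829),0,0],[np.float64(0.0027),np.float64(-0.0126),np.float64(-0.0467),np.float64(-0.0829),0,0]]
5 [[np.float64(0.014),np.float64(-0.0041),np.float64(-0.0494),np.float64(-0.1409),0,0],[np.float64(0.014),np.float64(0.0029),np.float64(-0.0495),np.float64(-0.1409),0,0],[np.float64(0.014),np.float64(0.0098),np.float64(-0.0486),np.float64(-0.1409),0,0],[np.float64(0.014),np.float64(0.0165),np.float64(-0.0467),np.float64(-0.1409),0,0],[np.float64(0.014),np.float64(0.0229),np.float64(-0.0439),np.float64(-0.1409),0,0]]
2 [[np.float64(0.046),np.float64(0.0148),np.float64(0.0027),np.float64(-0.0),0,0],[np.float64(0.046),np.float64(0.0148),np.float64(0.0027),np.float64(-0.0),0,0]]
```

```bash
python3 - <<'E'
from h import *
T=vision.capture("top");S=vision.capture("scene")
for X in [(0,0,0),(0,0,300),(236,-469,239),(236,-469,400),(0,116,300),(100,100,600)]: print(X,proj(T,X)[0].round(),proj(S,X)[0].round())
E
```

```text
(0, 0, 0) [346. 399.] [547. 353.]
(0, 0, 300) [356. 489.] [647. 256.]
(236, -469, 239) [607. 325.] [546.  78.]
(236, -469, 400) [699. 358.] [580.   3.]
(0, 116, 300) [285. 490.] [628. 327.]
(100, 100, 600) [263. 630.] [716.  20.]
```

```bash
python3 - <<'E'
from h import *
T=vision.capture("top")
print(onz(T,341,177,180),onz(T,341,177,150),onz(T,328,160,180),onz(T,349,166,180))
s=b2w(95,-22);print(s)
plan([(350,-150,220,-28),(420,-30,170,10.37)])
E
```

```text
[524.38985506   8.17811514 180.        ] [528.26259253   6.72723228 150.        ] [560.59722471  34.5093657  180.        ] [547.15068807  -8.9523306  180.        ]
[463.0491 -24.6093]
7 [[np.float64(0.0028),np.float64(-0.0334),np.float64(-0.035),np.float64(-0.0879),0,0],[np.float64(0.0028),np.float64(-0.0302),np.float64(-0.0378),np.float64(-0.0879),0,0],[np.float64(0.0028),np.float64(-0.0267),np.float64(-0.0403),np.float64(-0.0879),0,0],[np.float64(0.0028),np.float64(-0.0231),np.float64(-0.0425),np.float64(-0.0879),0,0],[np.float64(0.0028),np.float64(-0.0193),np.float64(-0.0444),np.float64(-0.0879),0,0],[np.float64(0.0028),np.float64(-0.0153),np.float64(-0.0459),np.float64(-0.0879),0,0],[np.float64(0.0028),np.float64(-0.0112),np.float64(-0.047),np.float64(-0.0879),0,0]]
5 [[np.float64(0.01),np.float64(0.0011),np.float64(-0.0278),np.float64(-0.1339),0,0],[np.float64(0.01),np.float64(0.0048),np.float64(-0.0274),np.float64(-0.1339),0,0],[np.float64(0.01),np.float64(0.0084),np.float64(-0.0265),np.float64(-0.1339),0,0],[np.float64(0.01),np.float64(0.0119),np.float64(-0.0251),np.float64(-0.1339),0,0],[np.float64(0.01),np.float64(0.0151),np.float64(-0.0233),np.float64(-0.1339),0,0]]
```

```bash
python3 -m jog '[[[0.003,-0.033,-0.035,-0.088,0,0],[0.003,-0.030,-0.038,-0.088,0,0],[0.003,-0.027,-0.040,-0.088,0,0],[0.003,-0.023,-0.0425,-0.088,0,0],[0.003,-0.019,-0.0445,-0.088,0,0],[0.003,-0.015,-0.046,-0.088,0,0],[0.003,-0.011,-0.047,-0.088,0,0],[0.010,0.001,-0.028,-0.134,0,0],[0.010,0.005,-0.027,-0.134,0,0],[0.010,0.008,-0.026,-0.134,0,0],[0.010,0.012,-0.025,-0.134,0,0],[0.010,0.015,-0.023,-0.134,0,0]]]' 255 60
python3 - <<'E'
from h import *
print(ctrl.sense())
a=vision.capture("top")["image"][:,:,::-1];b=vision.capture("scene")["image"][:,:,::-1]
cv2.imwrite("pics/t1.png",np.vstack([a[80:330],b[:330]]))
E
```

```text
time_s: 2.05
eef_pos: [420.7, -30.8, 168.1]
ee_rot: [0.545, 0.451, 0.544, -0.451]
force: [-0.7, -0.1, 0.4]
grip_width: -0.001
{'time_s': 2.05, 'joints': array([-3.52312489e-01,  1.63300535e-01,  1.88991349e+00, -2.72758624e-05,
        1.08794354e+00, -5.38799994e-01]), 'dq': array([ 0.54007097,  0.3102721 , -0.1308909 ,  0.00144195, -0.18048207,
       -0.52378413]), 'tau': array([-3.04685712e+00, -3.32633400e+01, -2.21561122e+01,  2.35736941e-02,
        2.83454116e-01,  7.12719485e-01]), 'eef_pos': array([420.7270393 , -30.77627071, 168.1026518 ]), 'ee_rot': array([ 0.54453304,  0.45131339,  0.54423729, -0.45122695]), 'force': array([-0.65555239, -0.12433612,  0.37315794]), 'wrist_torque': array([0.02485898, 0.00476477, 0.02981336]), 'grip_width': -0.0009965687970053384}
```

View pics/t1.png

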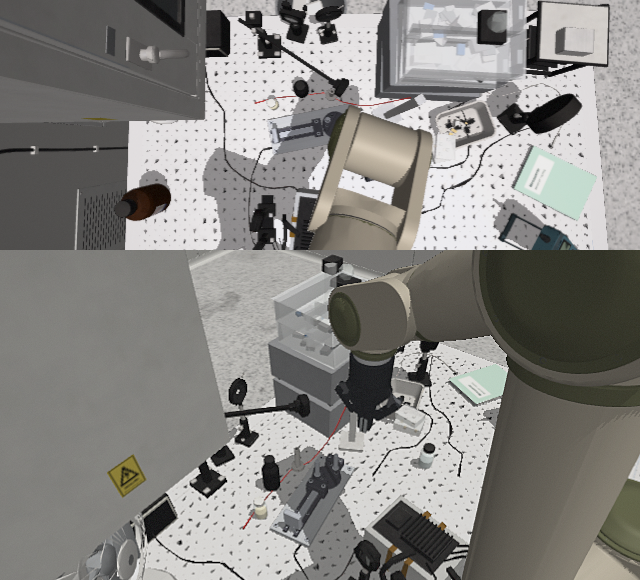

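```bash
python3 - <<'E'
from h import *
T=vision.capture("top");S=vision.capture("scene")
for z in (168,250,300,350,400,450,500): print(z,proj(T,(421,-30,z))[0].round(),proj(S,(421,-30,z))[0].round())
for z in (0,330):print(proj(T,(500,-108,z))[0].round(),proj(S,(500,-108,z))[0].round())
print(ctrl.sense()['eef_pos'],ctrl.sense()['dq'])
E
```

```text
168 [360. 227.] [365. 176.]
250 [364. 227.] [368. 143.]
300 [368. 227.] [371. 121.]
350 [371. 228.] [374.  95.]
400 [376. 228.] [377.  67.]
450 [381. 228.] [380.  36.]
500 [388. 229.] [384.  -0.]
[383. 195.] [350. 194.]
[416. 179.] [359.  72.]
[420.18069426 -31.60715664 168.3453581 ] [-0.02454191 -0.01286407 -0.00117254 -0.00218758 -0.0004514   0.00285146]
```

```bash
cat >> h.py <<'E'
def st():
    s=ctrl.sense();q=s["ee_rot"];M=Ro.from_quat([q[1],q[2],q[3],q[0]]).as_matrix()
    p=np.array(s["eef_pos"]);print("t",round(s["time_s"],2),"pos",p.round(1),"base",w2b(p).round(1),"F base",np.round([s["force"][:2]@EX,s["force"][:2]@EY,s["force"][2]],1))
    return p,M
def to(bx,by,z):
    p,M=st();w=b2w(bx,by);d=np.array([w[0],w[1],z])-p
    print("yaw err of tool z",np.degrees(np.arctan2(M[1,2],M[0,2])-np.arctan2(EX[1],EX[0])).round(2),"zaxis",M[:,2].round(3)," xaxis",M[:,0].round(3))
    print("tool shift mm",(M.T@d).round(2),"dist",np.linalg.norm(d).round(1))
E
python3 -m jog '[[[0,0,0,0,0,0.134],[0,0,0,0,0,0.134],[0,0,0,0,0,0.134],[0,0,0,0,0,0]]]'
python3 -c "
from h import *
to(95,-20,130);to(95,-20,62)"
```

```text
time_s: 2.75
eef_pos: [419.2, -32.5, 168.4]
ee_rot: [0.622, 0.553, 0.441, -0.336]
force: [1.1, -0.2, 0.7]
grip_width: 0.003
t 2.75 pos [419.2 -32.5 168.4] base [ 94.8 -66.6] F base [0.4 1.  0.7]
yaw err of tool z -0.16 zaxis [ 0.177 -0.984 -0.   ]  xaxis [ 0.384  0.07  -0.921]
tool shift mm [53.54 27.89  0.06] dist 60.4
t 2.75 pos [419.2 -32.5 168.4] base [ 94.8 -66.6] F base [0.4 1.  0.7]
yaw err of tool z -0.16 zaxis [ 0.177 -0.984 -0.   ]  xaxis [ 0.384  0.07  -0.921]
tool shift mm [1.1615e+02 1.3400e+00 9.0000e-02] dist 116.2
```

```bash
python3 -m jog '[[[0.027,0.014,0,0,0,0],[0.027,0.014,0,0,0,0],[0.028,-0.012,0,0,0,0],[0,0,0,0,0,0]]]'
python3 - <<'E'
from h import *
to(95,-20,62)
a=vision.capture("top")["image"][:,:,::-1];b=vision.capture("scene")["image"][:,:,::-1]
cv2.imwrite("pics/t2.png",np.hstack([cv2.resize(a[130:280,250:450],None,fx=2,fy=2),cv2.resize(b[80:300,230:430],None,fx=2,fy=2)[:300]]))
cv2.imwrite("pics/t2s.png",cv2.resize(b[0:300,230:430],None,fx=2,fy=2))
E
```

```text
time_s: 3.25
eef_pos: [466.0, -22.8, 97.8]
ee_rot: [0.621, 0.552, 0.444, -0.336]
force: [0.2, -0.3, 0.6]
grip_width: -0.001
t 3.25 pos [466.  -22.8  97.8] base [ 93.8 -18.8] F base [0.3 0.1 0.6]
yaw err of tool z 0.07 zaxis [ 0.181 -0.983 -0.003]  xaxis [ 0.38   0.073 -0.922]
tool shift mm [ 32.59 -14.95   1.31] dist 35.9
```

View pics/t2s.png

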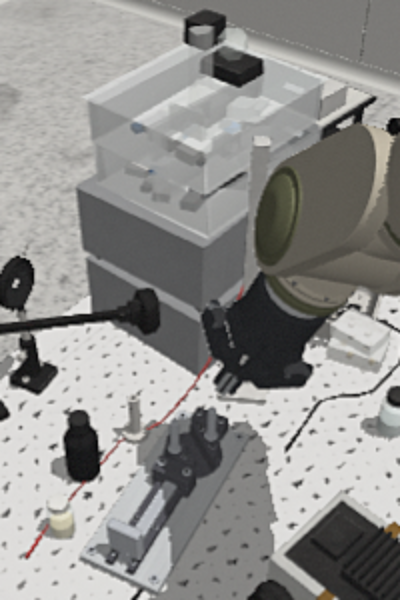

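View pics/t2.png

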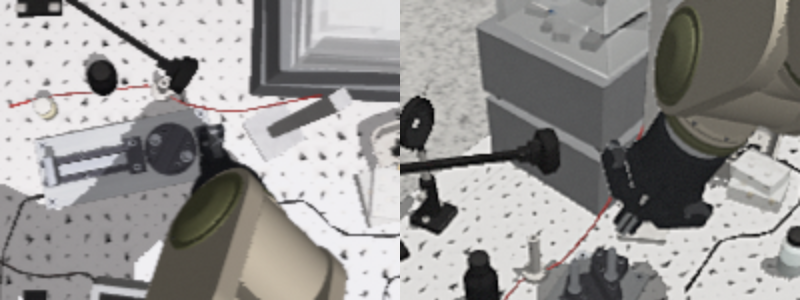

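```bash
python3 -m jog '[[[0.0165,-0.0075,0.0006,0,0,0],[0.0165,-0.0075,0.0006,0,0,0],[0,0,0,0,0,0]]]'
python3 -c "
from h import *
to(72,-20,62)"
```

```text
time_s: 3.72
eef_pos: [465.9, -24.6, 63.4]
ee_rot: [0.623, 0.552, 0.442, -0.335]
force: [-0.1, 0.8, 1.0]
grip_width: 0.001
t 3.73 pos [465.9 -24.6  63.4] base [ 95.5 -19.2] F base [-0.8  0.   1. ]
yaw err of tool z 0.05 zaxis [ 0.181 -0.984 -0.   ]  xaxis [ 0.385  0.071 -0.92 ]
tool shift mm [  1.    -1.24 -23.5 ] dist 23.6
```

```bash
python3 -m jog '[[[0,0,-0.004,0,0,0],[0,0,-0.004,0,0,0],[0,0,-0.004,0,0,0],[0,0,-0.004,0,0,0],[0,0,-0.003,0,0,0],[0,0,0,0,0,0]]]'
python3 - <<'E'
from h import *
to(72,-20,62)
a=vision.capture("top")["image"][:,:,::-1];b=vision.capture("scene")["image"][:,:,::-1]
cv2.imwrite("pics/t3.png",np.hstack([cv2.resize(a[170:240,290:370],None,fx=5,fy=5,interpolation=2),cv2.resize(b[180:250,290:370],None,fx=5,fy=5,interpolation=2)]))
E
```

```text
time_s: 4.47
eef_pos: [463.2, -13.7, 64.2]
ee_rot: [0.628, 0.549, 0.435, -0.339]
force: [-43.7, -72.3, 14.9]
grip_width: -0.0
t 4.47 pos [463.2 -13.7  64.2] base [ 84.3 -19.9] F base [ 63.2 -56.   14.9]
yaw err of tool z -0.29 zaxis [ 0.175 -0.984  0.018]  xaxis [ 0.392  0.053 -0.918]
tool shift mm [  1.75  -0.94 -12.34] dist 12.5
```

View pics/t3.png

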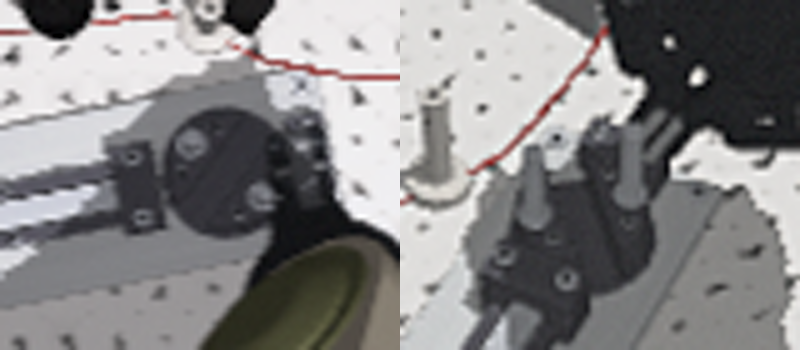

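```bash
python3 -m jog '[[[0,0,0.010,0,0,0],[0,0,0.008,0,0,0],[0,0,0,0,0,0]]]'
python3 -c "
from h import *
to(95,-6,62)"
```

```text
time_s: 4.95
eef_pos: [465.7, -23.5, 63.1]
ee_rot: [0.623, 0.552, 0.442, -0.335]
force: [-0.3, 0.5, -1.0]
grip_width: -0.003
t 4.95 pos [465.7 -23.5  63.1] base [ 94.4 -19.2] F base [-0.5 -0.2 -1. ]
yaw err of tool z 0.06 zaxis [ 0.181 -0.984  0.   ]  xaxis [ 0.385  0.071 -0.92 ]
tool shift mm [ 6.23 11.72  0.61] dist 13.3
```

```bash
python3 -m jog '[[[0.006,0.0115,0.0006,0,0,0],[0,0,0,0,0,0]]]'
python3 -m jog '[[[0,0,-0.004,0,0,0],[0,0,-0.004,0,0,0],[0,0,0,0,0,0]]]'
python3 -c "
from h import *
to(72,-20,62)"
```

```text
time_s: 5.2
eef_pos: [478.5, -21.1, 61.9]
ee_rot: [0.623, 0.552, 0.442, -0.334]
force: [-0.1, 0.7, 0.4]
grip_width: -0.002
time_s: 5.58
eef_pos: [476.5, -13.4, 61.8]
ee_rot: [0.623, 0.552, 0.442, -0.335]
force: [0.4, 0.6, 0.3]
grip_width: 0.003
t 5.58 pos [476.5 -13.4  61.8] base [86.4 -6.7] F base [-0.5  0.5  0.3]
yaw err of tool z 0.09 zaxis [ 0.182 -0.983 -0.   ]  xaxis [ 0.385  0.071 -0.92 ]
tool shift mm [ -5.33 -12.12 -14.46] dist 19.6
```

```bash
python3 -m jog '[[[0,0,-0.003,0,0,0],[0,0,0,0,0,0]]]'
python3 - <<'E'
from h import *
to(72,-20,62)
T=vision.capture("top");S=vision.capture("scene")
cv2.imwrite("pics/t4.png",np.hstack([cv2.resize(T["image"][170:240,290:370,::-1],None,fx=5,fy=5,interpolation=2),cv2.resize(S["image"][180:250,290:370,::-1],None,fx=5,fy=5,interpolation=2)]))
E
```

```text
time_s: 5.82
eef_pos: [476.4, -11.5, 62.0]
ee_rot: [0.623, 0.552, 0.441, -0.335]
force: [-2.9, -4.9, 1.8]
grip_width: -0.002
t 5.83 pos [476.4 -11.5  62. ] base [84.5 -6.5] F base [ 4.3 -3.7  1.8]
yaw err of tool z 0.04 zaxis [ 0.181 -0.984  0.002]  xaxis [ 0.386  0.069 -0.92 ]
tool shift mm [ -5.31 -12.42 -12.53] dist 18.4
```

View pics/t4.png

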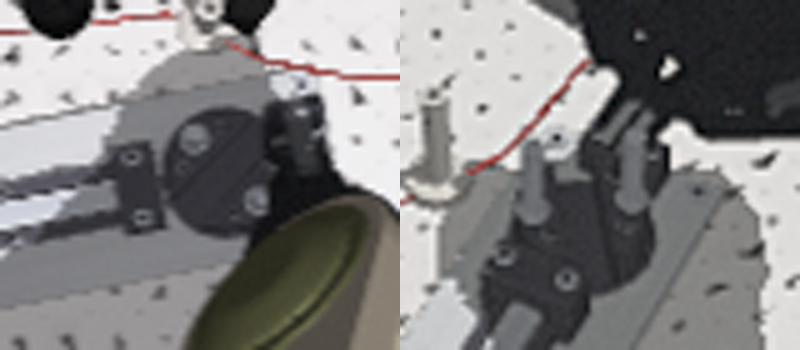

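```bash
python3 -m jog '[[[-0.0007,-0.0018,-0.002,0,0,0],[-0.0006,-0.0015,-0.0024,0,0,0],[0,0,0,0,0,0]]]'
python3 - <<'E'
from h import *
to(72,-20,62)
T=vision.capture("top");S=vision.capture("scene")
cv2.imwrite("pics/t5.png",np.hstack([cv2.resize(T["image"][170:240,290:370,::-1],None,fx=5,fy=5,interpolation=2),cv2.resize(S["image"][180:250,290:370,::-1],None,fx=5,fy=5,interpolation=2)]))
E
```

```text
time_s: 6.3
eef_pos: [472.0, -7.5, 61.9]
ee_rot: [0.623, 0.552, 0.442, -0.335]
force: [-0.8, -3.4, 1.8]
grip_width: 0.0
t 6.3 pos [472.   -7.5  61.9] base [ 79.8 -10.1] F base [ 3.1 -1.4  1.8]
yaw err of tool z 0.04 zaxis [ 0.181 -0.984  0.001]  xaxis [ 0.385  0.07  -0.92 ]
tool shift mm [-3.99 -9.06 -7.8 ] dist 12.6
```

View pics/t5.png

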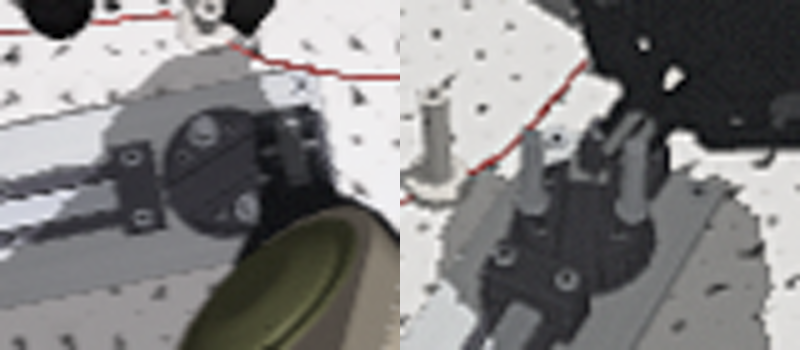

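The disc is turning clockwise. The pins are now at zoom pixels (205,130) and (246,207).

```bash
cat >> h.py <<'E'
def theta(T,pa,pb,off=(290,170),f=5):
    P=[onz(T,(u+.5)/f-.5+off[0],(v+.5)/f-.5+off[1],78) for u,v in (pa,pb)]
    A,B=w2b(P[0]),w2b(P[1]);d=A-B
    th=np.degrees(np.arctan2(d[1],d[0]))-90
    print("theta",th.round(1),"pinA",A.round(1),"pinB",B.round(1),"sep",np.linalg.norm(d).round(1))
E
python3 - <<'E'
from h import *
T=vision.capture("top")
theta(T,(190,143),(262,195));theta(T,(196,137),(258,200));theta(T,(205,130),(246,207))
E
```

```text
theta 42.7 pinA [40.1 13.3] pinB [ 68.3 -17.2] sep 41.6
theta 33.1 pinA [43.4 15.6] pinB [ 66.  -19.2] sep 41.4
theta 16.5 pinA [48.2 18. ] pinB [ 59.8 -21.3] sep 40.9
```

```bash
python3 -m jog '[[[-0.0002,-0.0006,-0.0025,0,0,0],[-0.0001,-0.0003,-0.0025,0,0,0],[0,0,0,0,0,0]]]'
python3 - <<'E'
from h import *
to(72,-20,62)
T=vision.capture("top");S=vision.capture("scene")
cv2.imwrite("pics/t6.png",cv2.resize(T["image"][175:235,300:380,::-1],None,fx=10,fy=10,interpolation=2))
E
```

```text
time_s: 6.82
eef_pos: [470.1, -2.3, 61.6]
ee_rot: [0.623, 0.552, 0.442, -0.335]
force: [-1.1, -1.6, 0.6]
grip_width: 0.002
t 6.83 pos [470.1  -2.3  61.6] base [ 74.3 -11.1] F base [ 1.4 -1.4  0.6]
yaw err of tool z 0.08 zaxis [ 0.181 -0.983 -0.   ]  xaxis [ 0.385  0.071 -0.92 ]
tool shift mm [-3.84 -8.05 -2.3 ] dist 9.2
```

View pics/t6.png

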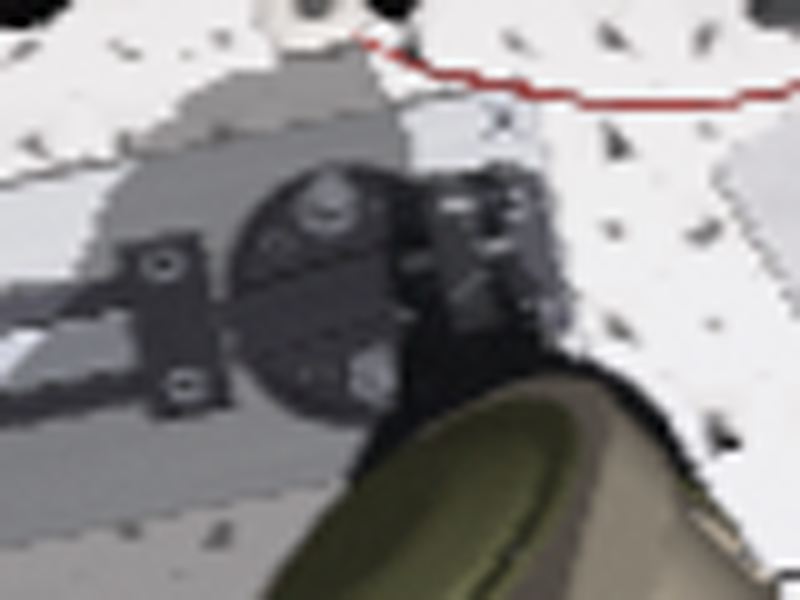

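```bash
python3 -m jog '[[[0,-0.0001,-0.002,0,0,0],[0,0,0,0,0,0]]]'
python3 -c "
from h import *
st()"
python3 -m jog '[[[0,0,0.012,0,0,0],[-0.0276,0.0117,0.012,0,0,0],[-0.046,0.0195,0,0,0,0],[-0.040,-0.020,0,0,0,0],[-0.040,-0.020,0,0,0,0],[-0.010,-0.020,0,0,0,0],[0,0,0,0,0,0]]]'
python3 - <<'E'
from h import *
st()
T=vision.capture("top");S=vision.capture("scene")
cv2.imwrite("pics/t7.png",cv2.resize(T["image"][175:235,290:370,::-1],None,fx=10,fy=10,interpolation=2))
cv2.imwrite("pics/t7s.png",cv2.resize(S["image"][170:300,250:400,::-1],None,fx=4.5,fy=4.5,interpolation=2))
E
```

```text
time_s: 7.18
eef_pos: [469.6, -0.4, 61.6]
ee_rot: [0.623, 0.552, 0.442, -0.335]
force: [-0.6, -2.2, 0.5]
grip_width: -0.001
t 7.17 pos [ 4.696e+02 -4.000e-01  6.160e+01] base [ 72.4 -11.2] F base [ 2.  -1.   0.5]
time_s: 8.05
eef_pos: [384.6, -41.2, 201.4]
ee_rot: [0.623, 0.552, 0.441, -0.335]
force: [0.4, 1.0, 0.1]
grip_width: 0.004
t 8.05 pos [384.6 -41.2 201.4] base [  97.2 -102.1] F base [-0.9  0.5  0.1]
```

View pics/t7.png

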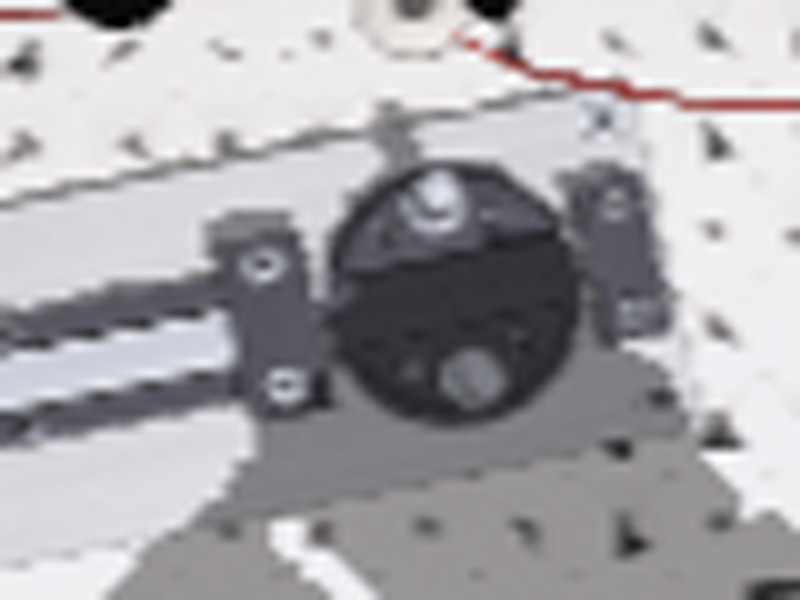

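View pics/t7s.png

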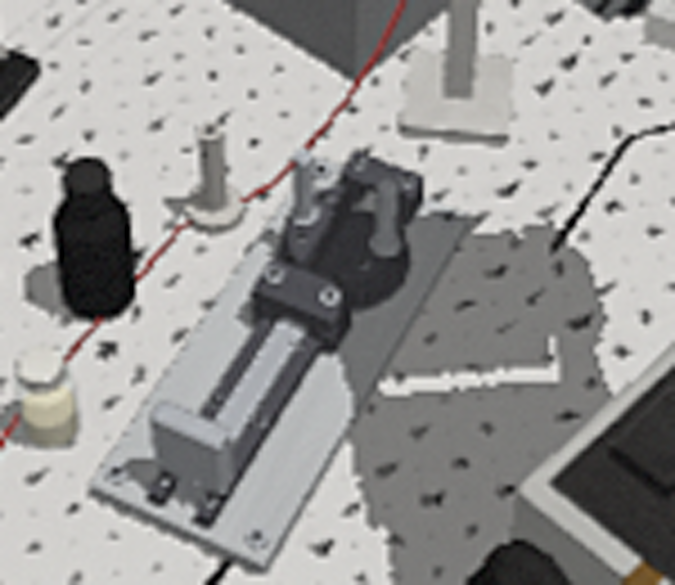

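```bash
python3 - <<'E'
from h import *
T=vision.capture("top")
theta(T,(437,199),(476,377),(290,175),10)
g=lambda u,v,z:w2b(onz(T,(u+.5)/10-.5+290,(v+.5)/10-.5+175,z))
for nm,a,b,z in [("slot up",(340,278),(555,230),34),("bridge",(262,263),(286,385),40),("keep",(615,202),(633,313),32),("plate",(0,205),(540,100),12)]:
    A,B=g(*a,z),g(*b,z);d=B-A;print(nm,np.degrees(np.arctan2(d[1],d[0])).round(1),A.round(1),B.round(1))
# slot edges by gradient along columns
I=cv2.cvtColor(T["image"],cv2.COLOR_RGB2GRAY).astype(float)
for u in range(324,348,2): print(u,[int(I[v,u]) for v in range(190,222)])
E
```

```text
theta 0.8 pinA [54.8 19.4] pinB [ 55.5 -23.4] sep 42.8
slot up 1.3 [29.2  8.2] [83.6  9.4]
bridge -90.1 [11.1 15.2] [ 11.  -15.3]
keep -92.5 [99.8 13.4] [ 98.5 -14.4]
plate -0.3 [-51.6  44.7] [88.1 43.9]
324 [215, 217, 218, 214, 170, 167, 155, 82, 55, 58, 65, 73, 60, 78, 71, 52, 51, 52, 54, 52, 45, 70, 107, 129, 129, 119, 125, 127, 130, 128, 131, 129]
326 [215, 218, 218, 170, 109, 58, 52, 75, 85, 88, 87, 90, 45, 53, 52, 52, 52, 54, 55, 45, 52, 46, 42, 59, 98, 126, 127, 129, 129, 130, 131, 129]
328 [166, 171, 130, 73, 51, 78, 88, 90, 67, 67, 87, 77, 46, 53, 51, 52, 52, 54, 52, 48, 51, 52, 49, 43, 46, 68, 114, 128, 129, 131, 131, 128]
330 [127, 128, 74, 51, 99, 148, 121, 91, 93, 88, 92, 46, 53, 51, 53, 52, 53, 53, 46, 55, 52, 65, 72, 52, 42, 47, 57, 126, 129, 131, 129, 128]
332 [190, 105, 95, 175, 180, 130, 113, 179, 118, 90, 88, 45, 52, 51, 50, 52, 53, 54, 44, 50, 54, 61, 62, 51, 51, 39, 56, 97, 130, 130, 129, 128]
334 [218, 101, 164, 205, 225, 189, 121, 210, 116, 89, 54, 50, 53, 50, 51, 51, 54, 52, 53, 52, 52, 90, 105, 111, 71, 45, 46, 72, 128, 129, 129, 128]
336 [216, 96, 52, 96, 121, 132, 132, 105, 89, 90, 45, 52, 52, 54, 53, 52, 54, 43, 53, 58, 107, 115, 109, 102, 97, 91, 48, 83, 128, 128, 128, 130]
338 [215, 125, 52, 79, 82, 76, 120, 70, 70, 55, 49, 53, 50, 50, 53, 53, 53, 49, 53, 54, 100, 121, 125, 125, 118, 79, 55, 100, 127, 128, 128, 127]
340 [212, 186, 99, 59, 85, 88, 97, 85, 55, 36, 53, 53, 52, 52, 53, 53, 40, 52, 50, 49, 50, 63, 83, 89, 54, 48, 78, 127, 128, 128, 129, 126]
342 [211, 211, 212, 162, 71, 84, 87, 88, 48, 43, 51, 53, 50, 52, 53, 52, 47, 52, 60, 37, 48, 48, 49, 44, 47, 77, 126, 129, 127, 127, 127, 120]
344 [212, 213, 215, 214, 194, 86, 63, 68, 35, 51, 51, 50, 51, 52, 53, 47, 53, 50, 50, 54, 49, 46, 48, 77, 112, 129, 130, 128, 128, 127, 124, 149]
346 [212, 213, 131, 125, 146, 148, 114, 104, 126, 59, 52, 51, 53, 52, 52, 47, 47, 46, 46, 48, 63, 91, 114, 128, 129, 129, 128, 125, 127, 128, 121, 149]
```

```bash
python3 -m jog '[[[0,0,-0.055,0,0,0],[0,0,-0.055,0,0,0],[0,0,-0.055,0,0,0],[0,0,-0.055,0,0,0],[0,0,0,0,0,0]]]'
python3 -c "
from h import *
to(-124,0,110);to(-124,0,48)"
```

```text
time_s: 8.82
eef_pos: [343.8, 179.6, 200.5]
ee_rot: [0.624, 0.55, 0.445, -0.332]
force: [-0.0, -0.9, -0.8]
grip_width: 0.004
t 8.82 pos [343.8 179.6 200.5] base [-127.3 -102.5] F base [ 0.9 -0.2 -0.8]
yaw err of tool z 0.64 zaxis [ 0.191 -0.982 -0.001]  xaxis [ 0.383  0.075 -0.921]
tool shift mm [123.25  59.08   4.56] dist 136.8
t 8.82 pos [343.8 179.6 200.5] base [-127.3 -102.5] F base [ 0.9 -0.2 -0.8]
yaw err of tool z 0.64 zaxis [ 0.191 -0.982 -0.001]  xaxis [ 0.383  0.075 -0.921]
tool shift mm [180.34  34.91   4.6 ] dist 183.7
```

```bash
python3 -m jog '[[[0.041,0.020,0.001,0,0,0],[0.041,0.020,0.001,0,0,0],[0.041,0.019,0.001,0,0,0],[0,0,0,0,0,0]]]'
python3 - <<'E'
from h import *
to(-124,0,48)
T=vision.capture("top");S=vision.capture("scene")
cv2.imwrite("pics/t8.png",np.hstack([cv2.resize(T["image"][120:300,180:380,::-1],None,fx=2,fy=2),cv2.resize(S["image"][120:300,200:400,::-1],None,fx=2,fy=2)]))
E
```

```text
time_s: 9.32
eef_pos: [447.4, 189.6, 107.7]
ee_rot: [0.621, 0.551, 0.443, -0.337]
force: [-0.5, -0.8, 0.1]
grip_width: 0.0
t 9.32 pos [447.4 189.6 107.7] base [-118.6    1.1] F base [ 0.7 -0.7  0.1]
yaw err of tool z -0.04 zaxis [ 0.179 -0.984 -0.   ]  xaxis [ 0.379  0.069 -0.923]
tool shift mm [ 54.62 -24.04  -5.44] dist 59.9
```

View pics/t8.png

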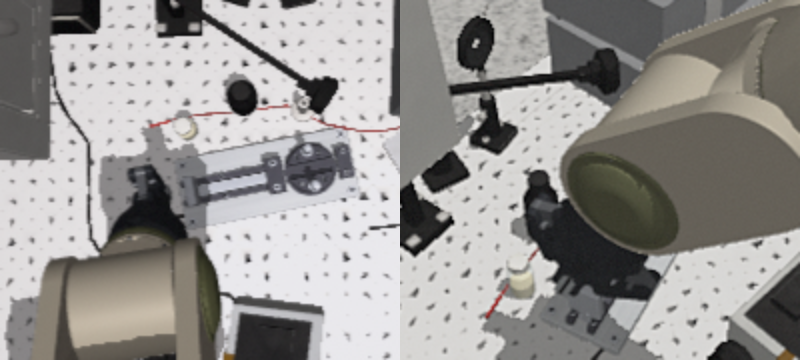

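```bash
python3 -m jog '[[[0.0275,-0.012,-0.004,0,0,0],[0.0275,-0.012,-0.003,0,0,0],[0,0,0,0,0,0]]]'
python3 -m jog '[[[0,0,0.005,0,0,0],[0,0,0.005,0,0,0],[0,0,0.005,0,0,0],[0,0,0,0,0,0]]]'
python3 -c "
from h import *
to(-12,0,48)"
```

```text
time_s: 9.8
eef_pos: [443.9, 197.2, 50.6]
ee_rot: [0.622, 0.551, 0.443, -0.336]
force: [0.2, 0.2, 1.0]
grip_width: 0.001
time_s: 10.3
eef_pos: [447.8, 182.3, 51.2]
ee_rot: [0.623, 0.552, 0.442, -0.335]
force: [-0.0, -0.1, -0.5]
grip_width: -0.0
t 10.3 pos [447.8 182.3  51.2] base [-111.3    0.2] F base [ 0.1 -0.1 -0.5]
yaw err of tool z 0.02 zaxis [ 0.18  -0.984  0.   ]  xaxis [ 0.385  0.071 -0.92 ]
tool shift mm [ 2.82 -1.44 99.33] dist 99.4
```

```bash
python3 -m jog '[[[0,0,0.006,0,0,0],[0,0,0.006,0,0,0],[0,0,0.006,0,0,0],[0,0,0.006,0,0,0],[0,0,0,0,0,0]]]'
python3 -c "
from h import *
st()"
python3 -m jog '[[[0,0,0.006,0,0,0],[0,0,0.006,0,0,0],[0,0,0.006,0,0,0],[0,0,0,0,0,0]]]'
python3 - <<'E'
from h import *
to(-24,0,49)
T=vision.capture("top")
cv2.imwrite("pics/t9.png",cv2.resize(T["image"][165:240,260:370,::-1],None,fx=7,fy=7,interpolation=2))
E
```

```text
time_s: 10.92
eef_pos: [452.0, 159.0, 50.9]
ee_rot: [0.623, 0.552, 0.442, -0.335]
force: [0.4, 0.7, 0.9]
grip_width: 0.002
t 10.93 pos [452.  159.   50.9] base [-87.6   0.1] F base [-0.6  0.5  0.9]
time_s: 11.42
eef_pos: [455.2, 141.1, 50.8]
ee_rot: [0.623, 0.552, 0.442, -0.335]
force: [-0.1, -0.0, 0.0]
grip_width: -0.003
t 11.43 pos [455.2 141.1  50.8] base [-69.4   0.1] F base [-0.  -0.1  0. ]
yaw err of tool z 0.02 zaxis [ 0.18  -0.984  0.   ]  xaxis [ 0.385  0.07  -0.92 ]
tool shift mm [ 1.6  -0.78 45.44] dist 45.5
```

View pics/t9.png

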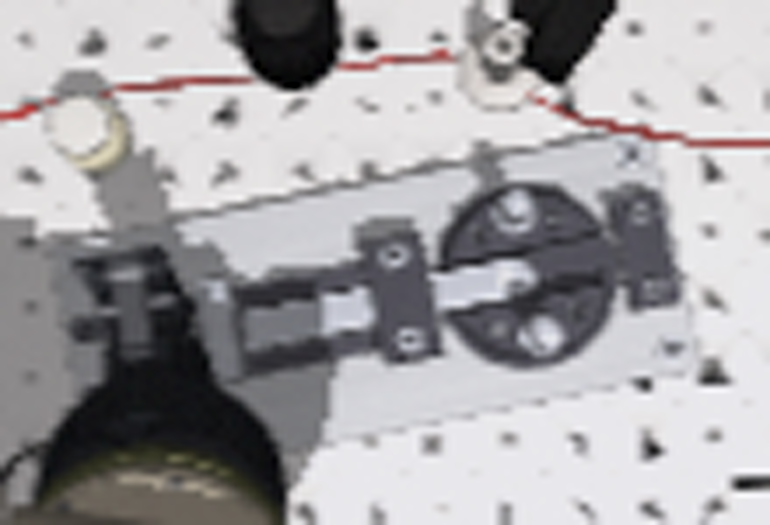

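The nose is in the slot, at about (530,275), and the force is low. I'll keep pushing.

```bash
python3 -m jog '[[[0,0,0.006,0,0,0],[0,0,0.006,0,0,0],[0,0,0.006,0,0,0],[0,0,0.006,0,0,0],[0,0,0.006,0,0,0],[0,0,0.005,0,0,0],[0,0,0.004,0,0,0],[0,0,0,0,0,0]]]'
python3 -c "
from h import *
st()"
python3 -m jog '[[[0,0,0.002,0,0,0],[0,0,0.002,0,0,0],[0,0,0,0,0,0]]]'
python3 -c "
from h import *
st()"
```

```text
time_s: 12.48
eef_pos: [462.3, 102.9, 50.8]
ee_rot: [0.623, 0.552, 0.442, -0.335]
force: [-0.0, -0.5, -0.3]
grip_width: -0.0
t 12.47 pos [462.3 102.9  50.8] base [-30.5   0.2] F base [ 0.4 -0.1 -0.3]
time_s: 12.85
eef_pos: [462.9, 99.1, 50.8]
ee_rot: [0.623, 0.552, 0.442, -0.335]
force: [0.0, -0.2, 0.1]
grip_width: -0.001
t 12.85 pos [462.9  99.1  50.8] base [-26.7   0.2] F base [ 0.2 -0.   0.1]
```

```bash
python3 -m jog '[[[0,0,0.002,0,0,0],[0,0,0.001,0,0,0],[0,0,0,0,0,0]]]'
python3 -c "
from h import *
st()"
python3 -m jog '[[[0,0,0.0015,0,0,0],[0,0,0,0,0,0]]]'
python3 - <<'E'
from h import *
st()
T=vision.capture("top")
cv2.imwrite("pics/t10.png",cv2.resize(T["image"][165:240,260:370,::-1],None,fx=7,fy=7,interpolation=2))
E
```

```text
time_s: 13.22
eef_pos: [463.5, 96.1, 50.8]
ee_rot: [0.623, 0.552, 0.442, -0.335]
force: [-0.7, -0.7, 0.5]
grip_width: 0.001
t 13.22 pos [463.5  96.1  50.8] base [-23.7   0.1] F base [ 0.5 -0.8  0.5]
time_s: 13.48
eef_pos: [463.5, 95.2, 50.8]
ee_rot: [0.623, 0.552, 0.443, -0.335]
force: [0.0, 5.5, 0.9]
grip_width: 0.006
t 13.47 pos [463.5  95.2  50.8] base [-22.8   0. ] F base [-5.4  1.   0.9]
```

View pics/t10.png

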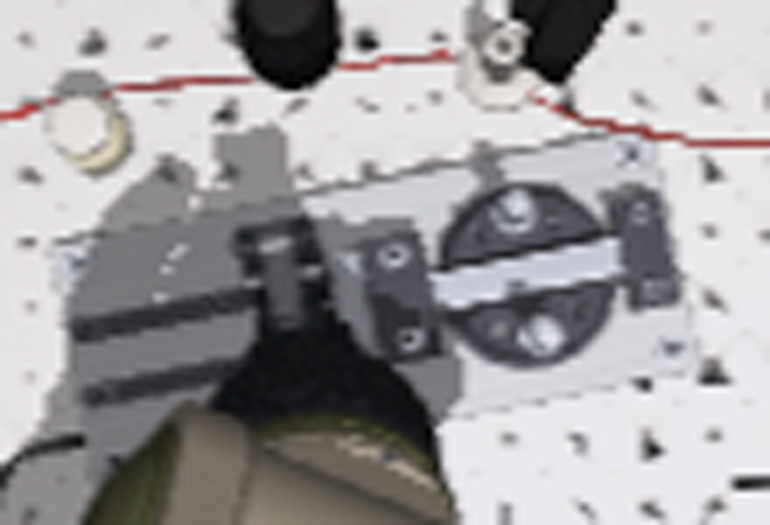

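```bash
python3 -m jog '[[[0,0,0.0015,0,0,0],[0,0,0,0,0,0]]]'
python3 -c "
from h import *
st()"
python3 -m jog '[[[0,0,-0.010,0,0,0],[0,0,-0.020,0,0,0],[-0.046,0.0195,0,0,0,0],[-0.046,0.0195,0,0,0,0],[-0.040,-0.020,0,0,0,0],[-0.030,-0.030,0,0,0,0],[-0.015,-0.035,0,0,0,0],[0,-0.040,0,0,0,0],[0,0,0,0,0,0]]]'
python3 - <<'E'
from h import *
st()
T=vision.capture("top");S=vision.capture("scene")
cv2.imwrite("pics/t11.png",cv2.resize(T["image"][165:240,260:370,::-1],None,fx=7,fy=7,interpolation=2))
cv2.imwrite("pics/t11s.png",cv2.resize(S["image"][170:300,250:400,::-1],None,fx=4.5,fy=4.5,interpolation=2))
E
```

```text
time_s: 13.78
eef_pos: [463.4, 95.1, 50.8]
ee_rot: [0.622, 0.552, 0.444, -0.334]
force: [2.1, 20.4, 2.5]
grip_width: 0.0
t 13.78 pos [463.4  95.1  50.8] base [-22.7  -0.2] F base [-19.7   5.7   2.5]
time_s: 14.9
eef_pos: [310.9, 95.9, 179.3]
ee_rot: [0.622, 0.552, 0.442, -0.335]
force: [0.6, 0.3, 1.1]
grip_width: 0.001
t 14.9 pos [310.9  95.9 179.3] base [ -50.9 -150. ] F base [-0.2  0.6  1.1]
```

View pics/t11.png

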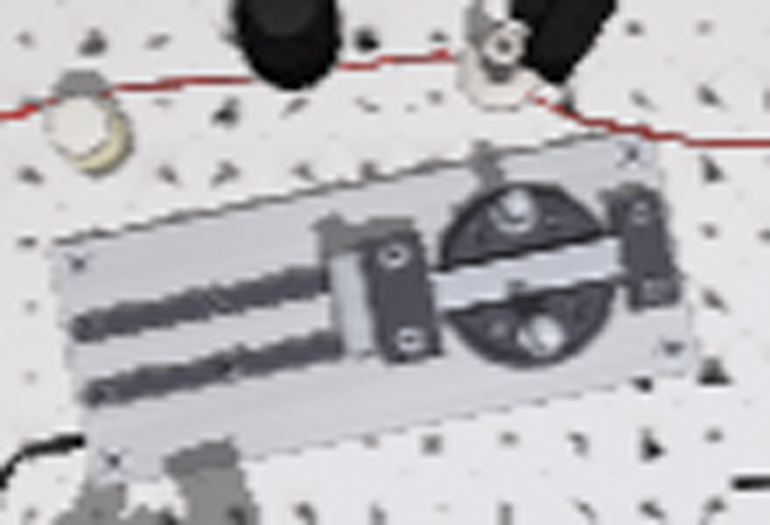

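View pics/t11s.png

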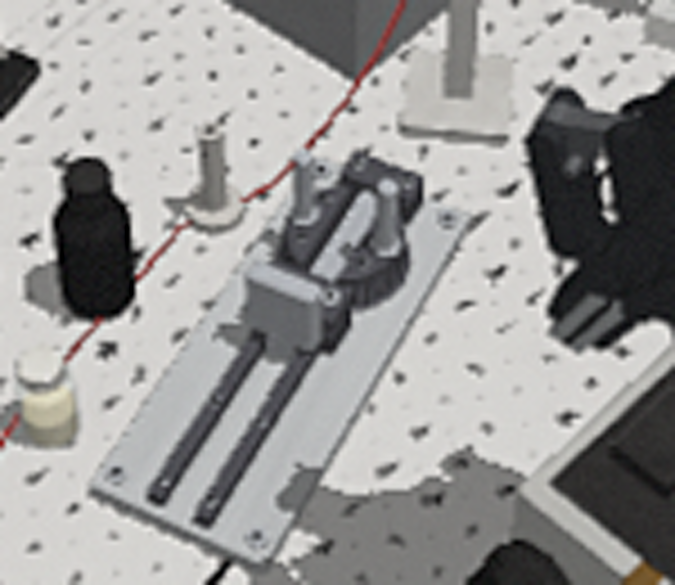

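The tab sits against the bridge at (355,300) in the top zoom, and the bar runs through the slot into the keeper at (615,258). The vial, post and bottle are where they were, and the arm is clear.

```bash
python3 -c "
from rig import workorder
print(workorder.finish_job())"
```

```text
the job is handed in; nothing more can be done
None
```

The stage is locked and the job is handed in, at about 15 s of the 56 s allowed. With the closed fingers I pushed pin b clockwise, turning the disc from about 45–50° to about 1° (camera estimate). Then I pushed the bar by its tab through the slot.

**Last checks:**
- **Bar home:** when I pressed the tab again, it did not move and the force rose to about 20 N. In the pictures the tab is against the bridge and the nose is in the keeper.
- **Bystanders:** the vial, post and bottle look unmoved, judged by eye from the pictures.
- **Robot:** the gripper is well clear, about 150 mm to the robot's side of the base plate, and the wrist force is near zero.

**What went wrong or disagreed:**
- **Jammed first push:** my first push on pin b did not turn the disc, because the force ran through the disc's axis. The wrist force read about 85 N before I backed off, under the 120 N limit. The contact appears to have been finger on pin, not the gripper's body. I then pushed along the pin's arc, which took only a few newtons.
- **Pin spacing:** the pins measured 41–43 mm apart in the images, against 44 mm nominal. The disc angle therefore carries an error of a degree or two, but the bar went through the slot freely.

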